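Load the burnout kiln and arm its heating

TASK

Stand every plaster-filled casting flask upright in the burnout kiln's chamber (the lid may have been left locked: find out by trying it, and if it holds, release it with the round catch knob) and shut the lid fully. Only then switch the heating on at the controller: lift the hinged safety cover, flip the toggle over to its far side, and close the cover again. Leave the empty flask out of the kiln and do not knock over the glass jar.

Things in the scene. Friction and masses are not known exactly. Their poses are not given: they have to be found in the camera images.
- flask1: casting flask filled with set white plaster: solid steel-walled cylinder 53 mm diameter, 68 mm tall, about 0.36 kg, standing upright on the plaster-coloured board; its top face is white with a 16 mm dark sprue hole. Origin at the centre of the underside, z up along the cylinder. 1 to 3 such flasks are present, the others are absent (None)
- flask2: as flask1
- flask3: as flask1
- empty_flask: empty flask, an open steel tube of the same 52 mm diameter and 68 mm height, standing on the far part of the board; must stay out of the kiln. Origin at the centre of the underside
- board: pale heatproof board 250 x 200 x 12 mm lying on the bench (fixed) on one side of the kiln, the flasks stand on its near part; a low black rubber sprue base 60 mm wide, 30 mm high and the empty flask stand on its far part. Origin at the centre of the underside, x away from the robot
- flux_jar: glass jar with metal cap, 54 mm diameter, 85 mm tall, a bystander standing on the bench before the controller. Origin at the centre of the underside, z up
- kiln_floor (a point): centre of the chamber floor of the low blue top-loading kiln (fixed; case 240 mm in x, 320 mm in y). The chamber is 150 mm in x, 200 mm in y and 75 mm deep (floor 45 mm, rim 120 mm above the bench). Axes of the kiln: x away from the robot, y left, z up
- lid_hinge (a point): middle of the lid's hinge axis at the rear of the kiln, 95 mm behind the chamber centre and 128 mm above the bench; the hinge axis is the kiln's y. The lid is 28 mm thick, 235 mm wide, its front edge 185 mm before and its underside 7 mm below the hinge axis when shut (top 149 mm above the bench)
- lid_handle (a point): middle of the lid's handle bar: round bar 11 mm thick, 100 mm long along y, free-standing in front of the lid; when shut it lies 220 mm in front of the hinge axis and 24 mm above it (152 mm above the bench), 35 mm in front of the lid's edge. Turns with the lid
- lid (a joint): lid angle in rad: 0 shut, grows as the front swings up, stop at 1.75. Stiff hinge: the lid stays where it is left; lifting it at the handle takes about 6 N and shutting it a light push. If it is locked it hardly gives at all (under 0.02 rad)
- catch_knob (a point): on the vertical axis of the catch knob, 171 mm above the bench: plain round black knob 41 to 44 mm diameter, 155 to 185 mm above the bench, on a steel case (top 153 mm) by the lid's left front corner. It turns stiffly 1.4 rad between stops: in the clockwise half (from above) its hidden tongue locks the lid, in the anticlockwise half it is free, as it must be to shut the lid; it looks the same throughout
- controller: kiln controller, grey box 170 mm in x, 150 mm in y, 70 mm high (fixed), on the other side of the kiln from the board. Origin at the centre of the underside, x away from the robot
- guard_hinge (a point): middle of the hinge axis (along the controller's y) of the red safety cover, 42 mm beyond the toggle and 77 mm above the bench
- guard_grip (a point): point in the middle between the cover's two flat side walls, near its front: when closed 72 mm before and 30 mm above the hinge axis. The cover is a red hood 48 mm wide (y), 92 mm long, top 123 mm above the bench, front wall 88 mm before the hinge axis; open towards the hinge and underneath. Turns with the cover
- guard (a joint): cover angle in rad: 0 closed, grows as its front swings up, stop at 1.85; its hinge has light friction, so past 1.5 it stays open
- toggle_pivot (a point): pivot of the steel bat toggle (stem 9 mm thick), 74 mm above the bench, 4 mm above the controller's top face at its middle
- toggle_tip (a point): centre of the toggle's 12 mm ball end, 34 mm from the pivot; off it leans 0.4 rad towards the robot, on 0.4 rad away from it
- toggle (a joint): toggle angle in rad: 0 off (leaning to the robot side), 0.8 on (leaning to the far side); it stays where it is pushed, about 1 N at the tip
Mind the look-alikes: they are no part of the job. Leave any yellow look-alike of the controller alone.

How it is judged (in metres and radians):
On the way, in this order (a step that is already met when the one before it is completed fails the run):
1. the lid is opened (value of joint lid above 1 rad), for 0.2 s.
2. every flask stands upright in the chamber (x of flask1 in the frame of kiln_floor between -0.055 and 0.055 m and y of flask1 in the frame of kiln_floor between -0.081 and 0.081 m and z of flask1 in the frame of kiln_floor between -0.01 and 0.012 m and angle between each of flask1, flask2, flask3's own z axis and vertical below 0.15 rad and x of flask2 in the frame of kiln_floor between -0.055 and 0.055 m and y of flask2 in the frame of kiln_floor between -0.081 and 0.081 m and z of flask2 in the frame of kiln_floor between -0.01 and 0.012 m and x of flask3 in the frame of kiln_floor between -0.055 and 0.055 m and y of flask3 in the frame of kiln_floor between -0.081 and 0.081 m and z of flask3 in the frame of kiln_floor between -0.01 and 0.012 m), for 0.2 s.
3. the lid is fully shut with the flasks inside (all of step 2 and value of joint lid below 0.05 rad), for 0.2 s.
4. the heating toggle is on (value of joint toggle above 0.6 rad and value of joint lid below 0.05 rad), for 0.2 s.
At the end, for the whole second after the job is handed in: every present flask stands upright (within 0.15 rad) on the chamber floor, at rest; lid shut (below 0.05 rad), toggle on (above 0.6 rad), safety cover closed (below 0.08 rad), empty flask outside the kiln (all of step 2 and all of step 4 and value of joint guard below 0.08 rad and horizontal distance between empty_flask and kiln_floor above 0.15 m and linear speed of each of flask1, flask2, flask3 below 0.02 m/s); the robot touches nothing.
It fails at once if the heating is switched on while the lid is not shut (value of joint toggle above 0.6 rad and value of joint lid above 0.1 rad).
It fails at once if the glass jar is knocked over (angle between flux_jar's own z axis and vertical above 0.7 rad).
Of flask1, flask2, flask3 only 1 to 3 are there at a start; the rules pass over those that are not, and their reading is None.
At some moment in a run one of flask1, flask2, flask3 may be knocked a few centimetres aside while the robot is not near it.
It also fails if it takes over 210 s, if anything falls off the work surface, if the arm or the gripper's body presses on something with over 40 N, if the wrist force passes 120 N, or if a joint passes its speed limit or range.

ROBOT

A 6-joint arm with a two-finger parallel gripper is mounted at the origin on the work surface. World frame = base frame: x ahead of the robot, y to its left, z up, the work surface at z = 0. Lengths are in mm, angles in degrees, forces in N, time in s.
With the tool pointing down it reaches from about 350 to 850 mm from the base axis. Payload 8.1 kg.
Tool frame: the origin (TCP) lies midway between the tips of the shut fingers; the grasp point (between the pads) lies 19 mm behind it (hold_point_z is the distance from the TCP to the grasp point, in mm); z points along the fingers, y is the direction in which the jaws open and shut (so a half turn about z gives the same grasp; the last joint's range is limited). The gripper opens to 85 mm and grips with 20 to 120 N. Pads are 22 mm wide; open, the fingers measure 114 mm over their backs; the gripper's body (76 mm by 85 mm) begins 54 mm behind the grasp point. The pads swing forward as they close: fully open they stand 13 mm farther back than shut.
Start: joints at [-75.768, 7.471, 85.268, -0, 87.261, -4.893], TCP at [196.601, -566.88, 231.292] pointing down, gripper open.
Joint ranges: [-169.43, 169.43], [-51.17, 129.36], [1.28, 143.12], [-76.62, 256.62], [0, 156.53], [-152.29, 152.29]. Speed limits (degrees/s): [136.94, 136.94, 159.86, 180, 180, 180].

INTERFACE

Orientations are given as [roll, pitch, yaw] about the fixed x, y, z axes, in that order (R = Rz(yaw) Ry(pitch) Rx(roll)).
In Python, from bench import sense, snapshot, camera_params, hand_in, hold_point_z gives the robot as it stands.
- The arm moves only by the tool servo_tool, never from a script. Its argument "motion" is a list of rows, each a list of 7 numbers: the finger opening in mm, from 0 to 85.4, then the shift along the tool's x, y, z in mm, then the turn, a rotation vector about the tool's x, y, z in rad. A call has 1 to 10 rows; each row shifts and turns the pose as measured when the row begins, along the tool's axes as they then stand; what a row does not reach is not made up. A row lasts 1/10 s, in which the tool goes at most 50 mm and 8.59 degrees, less where a joint would pass 70% of its speed; a pose out of reach is approached as far as the arm can. A call with a gripper value outside its range is refused whole. The fingers move at their own pace and stop on an object; "force" is the grip in N (left out, the last holds). Time passes only in rows, so rows that do not move let the fingers close. It gives the time, the measured TCP pose, the force and the opening at its end, in the units of the state.
- sense(): the state, without advancing time (a new reading comes with each control period).
- snapshot(name): name is "side" or "top"; returns the picture (400x640x3 uint8, blue, green, red); there is no depth.
- camera_params(name): a dict with "fx", "fy", "cx", "cy" (pixels), "R" (3x3) and "t" (3): a world point X has camera coordinates R X + t. Camera axes: x right, y down, z forward; pixel columns grow to the right and rows downward; lengths in mm; the calibration is good to about 2 mm. A picture is of the moment at which its call begins. camera_params takes no time and is no camera call.
- hand_in(): hands the job in, once; it reports no verdict.
The state is a dict: "time": time; "joint_pos": joint angles; "qd": joint speeds; "joint_efforts": joint torques, N m; "tool_pos": TCP position; "tcp_rot": TCP orientation; "ft_force": force on the tool from outside, world axes, zero at the start; "wrist_torque": the same for the moment, N m; "finger_gap": finger opening in mm.
Only numpy, scipy, OpenCV 4.12 (cv2) and the standard library are available. Lean on these libraries where they do the work, as an engineer would, in place of code of your own. Each camera call takes 0.05 s, during which the arm holds its last target. There are 200 camera calls.

## Working session

There is one attempt and no reset: what is moved stays moved. The work goes in short steps, Python scripts to look and compute and a tool call to move; the robot and the scene stay as the last step left them, time stands still between calls to the robot, and variables do not carry over. Pictures are saved under pics/ and viewed, about 12 in all and at most 16, crops included, and the job is handed in when it is done.

Besides the shell and the picture viewer there is one more tool, called as name(argument=value, ...), one argument or row to a line, values as JSON. servo_tool: Moves the arm, as the interface text tells. Its arguments: {"type":"object","properties":{"motion":{"type":"array"},"force":{"type":"number"}},"required":["motion"]}

```bash
mkdir -p pics; ls; cat > h.py <<'E'
import numpy as np, cv2
from bench import sense, snapshot, camera_params, hand_in, hold_point_z
def P(name,X):
    c=camera_params(name);p=np.array(c["R"])@np.array(X,float)+np.array(c["t"]).ravel()
    return c["fx"]*p[0]/p[2]+c["cx"],c["fy"]*p[1]/p[2]+c["cy"]
def U(name,u,v,z):
    c=camera_params(name);R=np.array(c["R"]);t=np.array(c["t"]).ravel()
    d=R.T@np.array([(u-c["cx"])/c["fx"],(v-c["cy"])/c["fy"],1]);o=-R.T@t
    return np.round(o+d*(z-o[2])/d[2],1)
E
python3 - <<'E'
from h import *
for n in("side","top"):
    cv2.imwrite(f"pics/{n}0.png",snapshot(n)); c=camera_params(n);R=np.array(c["R"]);print(n,c["fx"],-R.T@np.array(c["t"]).ravel(),R.round(3).tolist())
print(sense(),hold_point_z)
E
```

```text
pics
side 434.0313817259454 [ 236.81639733 1109.93747897 1045.4196811 ] [[-0.97, -0.242, -0.016], [-0.151, 0.654, -0.741], [0.19, -0.717, -0.671]]
top 459.59674684365115 [ 412.23493274   86.38668567 1481.70384432] [[0.016, -1.0, -0.011], [-0.998, -0.015, -0.066], [0.065, 0.012, -0.998]]
{'time': 0.1, 'joint_pos': array([-7.57676007e+01,  7.51068181e+00,  8.53234889e+01, -1.80766604e-03,
        8.72595277e+01, -4.89268693e+00]), 'qd': array([-0.01522285, -0.23259656, -0.20834369, -0.02160361, -0.09940888,
        0.00824421]), 'joint_efforts': array([ 8.76051527e-04, -5.70953214e+01, -5.01941264e+01, -2.66668667e-04,
        8.09808058e-03, -3.12031318e-05]), 'tool_pos': array([ 196.47328655, -566.40710462,  230.34603915]), 'tcp_rot': array([-1.79906489e+02, -6.19263036e-03,  1.91251690e+01]), 'ft_force': array([ 0.76175953, -0.44622066, -0.23749268]), 'wrist_torque': array([0.02761107, 0.02437537, 0.05298342]), 'finger_gap': 85.27848366406562} 18.700000000000003
```

View pics/side0.png

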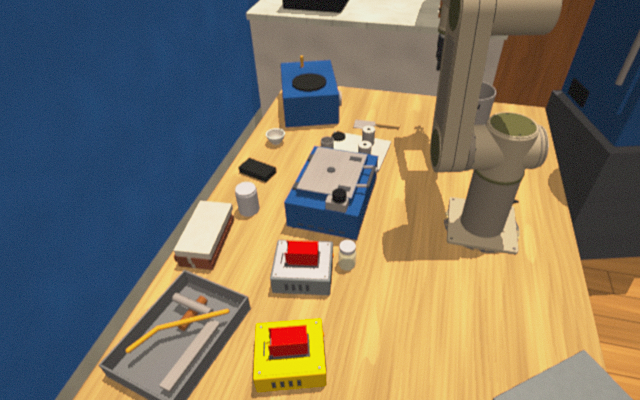

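View pics/top0.png

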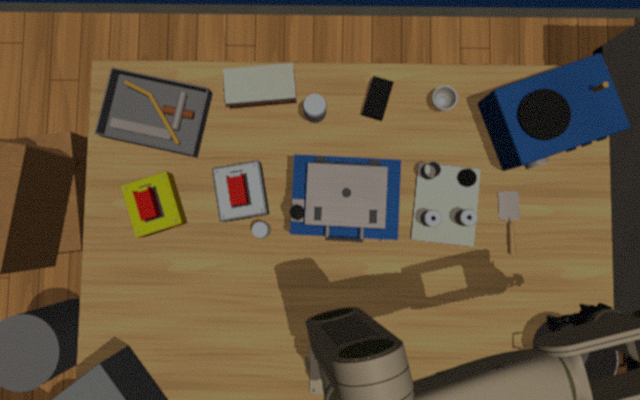

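The top view shows two filled flasks (431,217) and (466,217). The empty flask is at (431,170), the rubber base at (467,177), the kiln at about (345,197) with the knob at (297,212), the grey controller at (240,190) and the jar at (260,229). I'll enlarge it to measure.

```bash
python3 - <<'E'
from h import *
im=cv2.imread("pics/top0.png")
c=im[145:255,205:305]; d=im[145:255,285:405]; e=im[145:255,400:490]
cv2.imwrite("pics/tA.png",cv2.resize(im[145:255,205:345],None,fx=5,fy=5,interpolation=cv2.INTER_CUBIC))
cv2.imwrite("pics/tB.png",cv2.resize(im[145:255,340:490],None,fx=5,fy=5,interpolation=cv2.INTER_CUBIC))
E
```

```text
(no output)
```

View pics/tA.png

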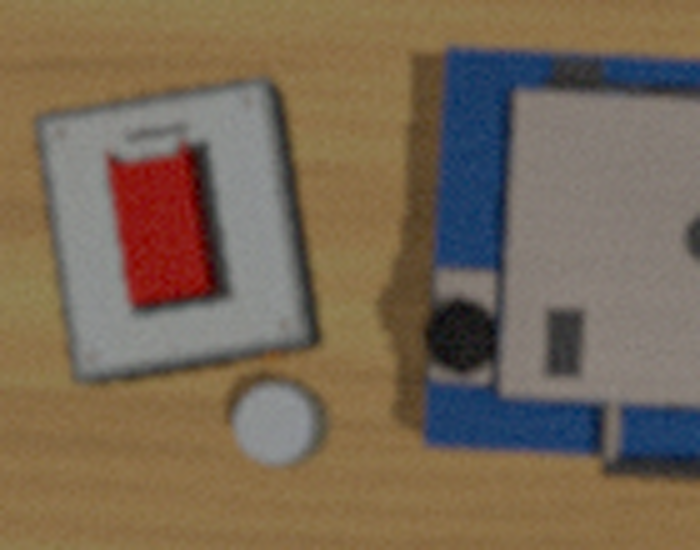

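View pics/tB.png

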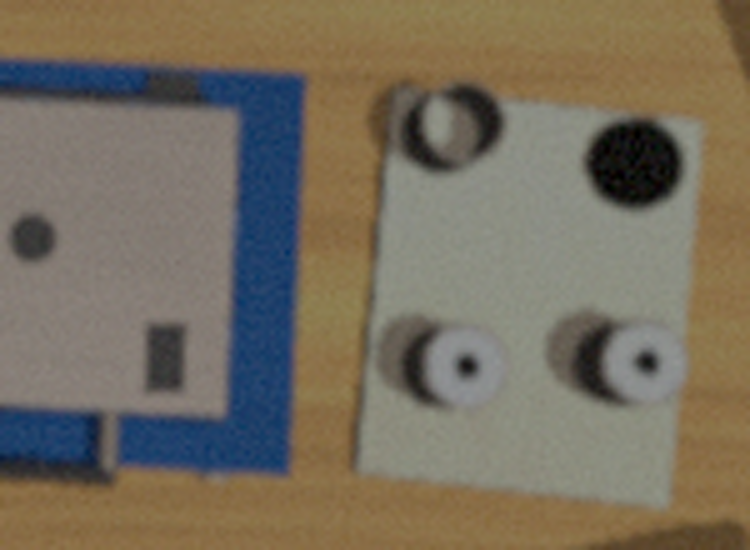

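```bash
python3 - <<'E'
from h import *
A=lambda x,y,z:U("top",205+(x+.5)/5-.5,145+(y+.5)/5-.5,z)[:2]
B=lambda x,y,z:U("top",340+(x+.5)/5-.5,145+(y+.5)/5-.5,z)[:2]
case=np.array([A(447,47,120),A(425,445,120),B(290,473,120),B(303,75,120)])
print("case",case.tolist(),case.mean(0),np.linalg.norm(case[1]-case[0]),np.linalg.norm(case[2]-case[1]))
lid=np.array([A(512,90,149),A(500,398,149),B(228,415,149),B(240,105,149)])
print("lid",lid.tolist(),lid.mean(0))
for a,b in ((1,2),(0,3)):
  for q in(case,lid): d=q[a]-q[b];print("yaw",np.degrees(np.arctan2(-d[0],d[1])))
ctl=np.array([A(37,118,70),A(268,80,70),A(315,343,70),A(78,382,70)])
print("ctl",ctl.tolist(),ctl.mean(0)); d=ctl[0]-ctl[1];e=ctl[3]-ctl[2];f=ctl[0]-ctl[3];g=ctl[1]-ctl[2]
print("yaw",[np.degrees(np.arctan2(-x[0],x[1])) for x in(d,e)],[np.degrees(np.arctan2(x[1],x[0])) for x in(f,g)])
g=np.array([A(110,160,123),A(188,152,123),A(215,298,123),A(133,306,123)])
print("guard",g.tolist(),g.mean(0))
print("jar",A(277,421,85),"knob",A(462,336,185))
print("handle",A(605,467,152),B(115,475,152))
print("flasks",B(462,367,80),B(467,366,80),B(644,363,80),B(648,362,80),"empty",B(452,127,80),"base",B(634,163,42))
bd=np.array([B(392,88,12),B(358,470,12),B(667,505,12),B(703,120,12)]);print("board",bd.tolist(),bd.mean(0))
E
```

```text
case [[626.8, 162.8], [389.5, 171.5], [378.1, -147.1], [614.4, -154.0]] [502.2   8.3] 237.45942811352 318.80388956221975
lid [[597.4, 122.7], [417.7, 126.7], [411.6, -106.3], [591.9, -112.3]] [504.65   7.7 ]
yaw -2.0492572011480488
yaw -1.499675695683652
yaw -2.24149360811032
yaw -1.3407202909043114
ctl [[586.7, 419.0], [612.5, 276.2], [450.0, 243.4], [423.8, 388.8]] [518.25 331.85]
yaw [np.float64(10.241278692134028), np.float64(10.214660669210707)] [np.float64(10.502811987138497), np.float64(11.411604754938292)]
guard [[555.7, 362.2], [561.1, 315.8], [474.4, 297.5], [468.9, 346.0]] [515.025 330.375]
jar [402.  263.8] knob [452.2 147.7]
handle [379.   65.4] [376.1 -41.1]
flasks [ 442.9 -258.1] [ 443.5 -261.1] [ 447.  -368.3] [ 447.7 -370.7] empty [ 589.5 -252.1] base [ 573.3 -375.2]
board [[622.8, -230.1], [377.9, -208.8], [358.9, -404.3], [605.0, -429.0]] [ 491.15 -318.05]
```

servo_tool(
  motion=[
    [85,0,0,0,0,0,-0.134],
    [85,0,0,0,0,0,-0.134],
    [85,0,0,0,0,0,-0.134],
    [85,0,0,0,0,0,-0.134],
    [85,0,0,0,0,0,-0.134],
    [85,0,0,0,0,0,-0.134],
    [85,0,0,0,0,0,-0.134],
    [85,0,0,0,0,0,-0.134],
    [85,0,0,0,0,0,-0.134],
  ],
  force=40,
)

```text
time: 1.0
tool_pos: [195.7, -563.3, 224.4]
tcp_rot: [-179.8, -0.7, 90.8]
ft_force: [0.3, 0.3, 0.3]
finger_gap: 85.0
```

```bash
cat >> h.py <<'E'
from scipy.spatial.transform import Rotation as Ro
def delta(pos,rpy=None,n=1):
    s=sense();p=s["tool_pos"];R=Ro.from_euler("xyz",s["tcp_rot"],degrees=True)
    d=R.inv().apply(np.array(pos)-p);w=np.zeros(3)
    if rpy is not None: w=(R.inv()*Ro.from_euler("xyz",rpy,degrees=True)).as_rotvec()
    print("t",s["time"],"pos",p.round(1),"rpy",s["tcp_rot"].round(1),"gap",round(s["finger_gap"],1),"F",s["ft_force"].round(1))
    print("d",(d/n).round(1),"w",(w/n).round(4),"x",n)
E
python3 -c "
from h import *
delta([377,12,250],[180,0,88.2],20)"
```

```text
t 1.0 pos [ 195.7 -563.3  224.4] rpy [-179.8   -0.7   90.8] gap 85.0 F [0.3 0.3 0.3]
d [28.6  9.5 -1. ] w [-0.0002 -0.0006  0.0023] x 20
```

servo_tool(
  motion=[
    [30,36,12,-3,0,0,0.006],
    [30,36,12,-3,0,0,0.006],
    [30,36,12,-3,0,0,0.006],
    [30,36,12,-3,0,0,0.006],
    [30,36,12,-3,0,0,0.006],
    [30,36,12,-3,0,0,0.006],
    [30,36,12,-3,0,0,0.006],
    [30,36,12,-3,0,0,0.006],
    [30,36,12,-3,0,0,0.006],
    [30,36,12,-3,0,0,0],
  ],
)

```text
time: 2.0
tool_pos: [318.5, -192.4, 253.1]
tcp_rot: [-179.5, -1.3, 87.5]
ft_force: [1.1, -0.1, 0.4]
finger_gap: 30.0
```

```bash
python3 -c "
from h import *
delta([377,12,230],[180,0,88.2],10)"
```

```text
t 2.0 pos [ 318.5 -192.4  253.1] rpy [-179.5   -1.3   87.5] gap 30.0 F [ 1.1 -0.1  0.4]
d [20.6  5.   2.7] w [-0.0008 -0.0022 -0.0011] x 10
```

servo_tool(
  motion=[
    [30,24,6,3,-0.001,-0.002,-0.001],
    [30,24,6,3,-0.001,-0.002,-0.001],
    [30,24,6,3,-0.001,-0.002,-0.001],
    [30,24,6,3,-0.001,-0.002,-0.001],
    [30,24,6,3,-0.001,-0.002,-0.001],
    [30,24,6,3,-0.001,-0.002,-0.001],
    [30,24,6,3,-0.001,-0.002,-0.001],
    [30,24,6,3,-0.001,-0.002,-0.001],
    [30,14,3,3,-0.001,-0.002,-0.001],
    [30,0,0,0,0,0,0],
  ],
)

```text
time: 3.0
tool_pos: [377.3, 25.2, 225.9]
tcp_rot: [-180.0, -0.2, 88.4]
ft_force: [0.3, -0.2, 0.1]
finger_gap: 30.1
```

```bash
python3 -c "
from h import *
delta([376,12,133],[180,0,88.2],4)"
```

```text
t 3.0 pos [377.3  25.2 225.9] rpy [-180.    -0.2   88.4] gap 30.1 F [ 0.3 -0.2  0.1]
d [-3.4 -0.2 23.2] w [-0.     -0.0011  0.001 ] x 4
```

servo_tool(
  motion=[
    [30,-4,0,23,0,0,0],
    [30,-4,0,23,0,0,0],
    [30,-4,0,23,0,0,0],
    [30,0,0,20,0,0,0],
    [30,0,0,3,0,0,0],
    [0,0,0,0,0,0,0],
    [0,0,0,0,0,0,0],
    [0,0,0,0,0,0,0],
    [0,0,0,0,0,0,0],
  ],
)

```text
time: 3.9
tool_pos: [378.2, 10.4, 133.9]
tcp_rot: [179.7, -0.2, 88.4]
ft_force: [1.6, 1.5, -6.9]
finger_gap: 10.0
```

servo_tool(
  motion=[
    [0,0,0,-4,0,0,0],
    [0,0,0,-4,0,0,0],
    [0,0,0,-4,0,0,0],
  ],
)

```text
time: 4.2
tool_pos: [380.2, 10.3, 147.5]
tcp_rot: [179.4, -0.2, 88.4]
ft_force: [6.9, 1.9, -7.3]
finger_gap: 9.7
```

servo_tool(
  motion=[
    [0,0,5,-21.5,0,0,0],
    [0,0,7,-21,0,0,0],
    [0,0,9,-20,0,0,0],
    [0,0,11,-19,0,0,0],
    [0,0,0,0,0,0,0],
  ],
)

```text
time: 4.7
tool_pos: [414.5, 9.0, 233.9]
tcp_rot: [179.0, -0.3, 88.5]
ft_force: [3.7, 1.4, -2.0]
finger_gap: 9.5
```

```bash
python3 - <<'E'
from h import *
cv2.imwrite("pics/s1.png",cv2.resize(snapshot("side")[80:280,230:480],None,fx=3,fy=3)); delta([598,5,128])
E
```

```text
t 4.75 pos [413.8   9.1 232.8] rpy [179.1  -0.3  88.5] gap 9.6 F [ 3.1  2.4 -1. ]
d [  0.4 182.6 107.6] w [0. 0. 0.] x 1
```

View pics/s1.png

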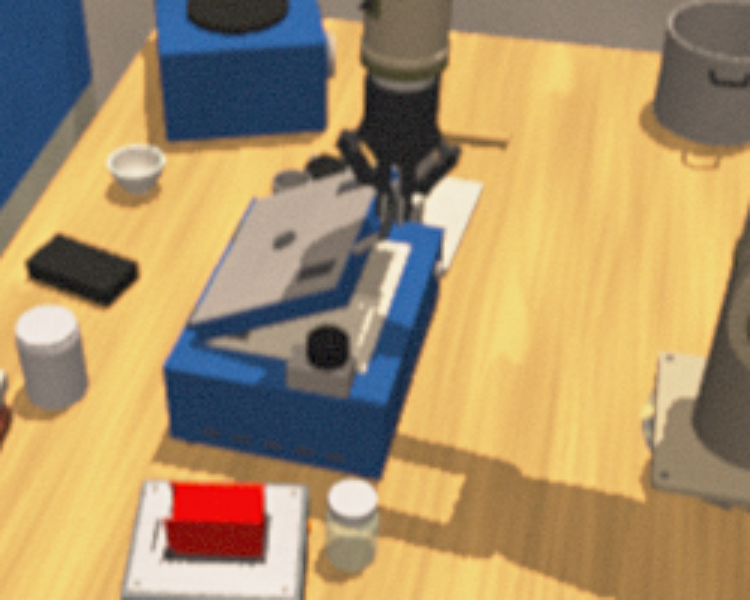

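The lid is swinging open, so it was not locked. I'll continue the arc.

servo_tool(
  motion=[
    [0,0,13.5,-17.5,0,0,0],
    [0,0,15,-16,0,0,0],
    [0,0,16.5,-14.5,0,0,0],
    [0,0,18,-13,0,0,0],
    [0,0,19,-11,0,0,0],
    [0,0,0,0,0,0,0],
  ],
)

```text
time: 5.35
tool_pos: [486.4, 6.3, 304.1]
tcp_rot: [-179.4, -0.2, 88.5]
ft_force: [5.9, 0.6, -5.5]
finger_gap: 9.0
```

```bash
python3 - <<'E'
from h import *
delta([598,5,128])
p=sense()["tool_pos"];r=np.array([598-p[0],p[2]+19-128]);print(np.hypot(*r),np.arctan2(r[1],r[0])-.109)
E
```

```text
t 5.35 pos [486.4   6.3 304.1] rpy [-179.4   -0.2   88.5] gap 9.0 F [ 5.9  0.6 -5.5]
d [  1.2 113.4 174.9] w [0. 0. 0.] x 1
224.75899279587443 0.9419865001053758
```

servo_tool(
  motion=[
    [0,0,19,-9,0,0,0],
    [0,0,20,-8,0,0,0],
    [0,0,21,-6,0,0,0],
    [0,0,21.5,-4,0,0,0],
    [0,0,22,-2,0,0,0],
    [0,0,22,0,0,0,0],
    [0,0,0,0,0,0,0],
  ],
)

```text
time: 6.05
tool_pos: [605.8, 1.9, 336.1]
tcp_rot: [-178.8, 0.0, 88.4]
ft_force: [2.1, 1.8, -4.5]
finger_gap: 9.5
```

```bash
python3 - <<'E'
from h import *
delta([598,5,128])
p=sense()["tool_pos"];r=np.array([598-p[0],p[2]+19-128]);print(np.hypot(*r),np.arctan2(r[1],r[0])-.109)
E
```

```text
t 6.05 pos [605.8   1.9 336.1] rpy [-178.8    0.    88.4] gap 9.5 F [ 2.1  1.8 -4.5]
d [  3.   -3.5 208.2] w [0. 0. 0.] x 1
227.23445682135076 1.496177184705195
```

servo_tool(
  motion=[
    [30,0,0,0,0,0,0],
    [30,0,0,0,0,0,0],
    [30,0,0,0,0,0,0],
    [40,0,0,-20,0,0,0],
    [40,0,0,-30,0,0,0],
    [80,-25,-15,-15,0,0,0],
    [85,-30,-20,0,0,0,0],
    [85,-30,-20,0,0,0,0],
    [85,-30,-20,0,0,0,0],
    [85,0,0,0,0,0,0],
  ],
)

```text
time: 7.05
tool_pos: [520.3, -113.9, 403.8]
tcp_rot: [-178.5, 0.2, 88.6]
ft_force: [0.5, 0.5, -0.2]
finger_gap: 84.9
```

```bash
python3 - <<'E'
from h import *
im=snapshot("top"); cv2.imwrite("pics/t2.png",cv2.resize(im[130:270,280:500],None,fx=3.6,fy=3.6,interpolation=cv2.INTER_CUBIC))
delta([443,-259.5,150],[180,0,88.2],8)
E
```

```text
t 7.1 pos [ 521.2 -112.5  403.7] rpy [-1.785e+02  1.000e-01  8.870e+01] gap 84.6 F [-0.5 -0.4  0.1]
d [-18.5  -8.5  32. ] w [-0.0033  0.0003  0.001 ] x 8
```

View pics/t2.png

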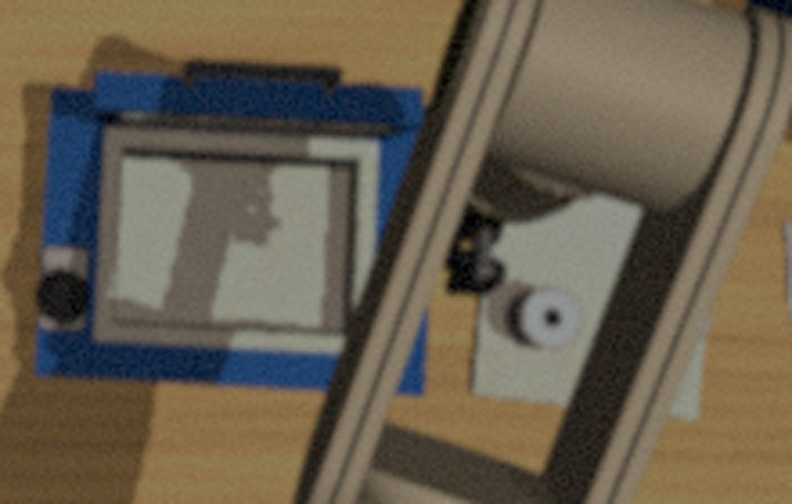

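Lid stands open and flask1 is unmoved, with its hole at crop (551,316), which is full-frame (433,218). The chamber is empty.

servo_tool(
  motion=[
    [85,-18.5,-8.5,32,-0.003,0,0.001],
    [85,-18.5,-8.5,32,-0.003,0,0.001],
    [85,-18.5,-8.5,32,-0.003,0,0.001],
    [85,-18.5,-8.5,32,-0.003,0,0.001],
    [85,-18.5,-8.5,32,-0.003,0,0.001],
    [85,-18.5,-8.5,32,-0.003,0,0.001],
    [85,-15,-6,25,-0.003,0,0.001],
    [85,0,0,0,0,0,0],
  ],
)

```text
time: 7.9
tool_pos: [458.0, -234.1, 180.7]
tcp_rot: [179.9, -0.0, 88.6]
ft_force: [-0.5, 0.5, -0.1]
finger_gap: 84.8
```

```bash
python3 - <<'E'
from h import *
delta([443,-259.5,43],[180,0,88.2],5)
E
```

```text
t 7.9 pos [ 458.  -234.1  180.7] rpy [179.9  -0.   88.6] gap 84.8 F [-0.5  0.5 -0.1]
d [-5.2 -2.9 27.5] w [ 0.0003 -0.0001  0.0015] x 5
```

servo_tool(
  motion=[
    [85,-13,-7,20,0,0,0.001],
    [85,-13,-7,20,0,0,0.001],
    [85,0,0,20,0,0,0],
    [85,0,0,20,0,0,0],
  ],
)

```text
time: 8.3
tool_pos: [449.0, -258.8, 105.4]
tcp_rot: [179.4, 0.2, 88.7]
ft_force: [-0.5, -0.6, 0.4]
finger_gap: 85.0
```

```bash
python3 - <<'E'
from h import *
delta([443,-259.5,43],[180,0,88.2],2)
E
```

```text
t 8.3 pos [ 449.  -258.8  105.4] rpy [179.4   0.2  88.7] gap 85.0 F [-0.5 -0.6  0.4]
d [-0.3 -3.3 31.2] w [0.0053 0.0015 0.004 ] x 2
```

servo_tool(
  motion=[
    [85,-0.5,-6,5,0.005,0.001,0.004],
    [85,0,-2,18,0.004,0,0],
    [85,0,0,18,0,0,0],
    [85,0,0,16,0,0,0],
    [85,0,0,3,0,0,0],
    [40,0,0,0,0,0,0],
    [40,0,0,0,0,0,0],
    [40,0,0,0,0,0,0],
    [40,0,0,0,0,0,0],
    [40,0,0,0,0,0,0],
  ],
  force=60,
)

```text
time: 9.3
tool_pos: [447.7, -256.8, 53.8]
tcp_rot: [179.5, 0.3, 88.7]
ft_force: [-0.2, -0.1, -4.1]
finger_gap: 50.5
```

```bash
python3 - <<'E'
from h import *
delta([443,-259.5,43],[180,0,88.2],1)
E
```

```text
t 9.3 pos [ 447.7 -256.8   53.8] rpy [179.5   0.3  88.7] gap 50.5 F [-0.2 -0.1 -4.1]
d [-2.7 -4.7 10.8] w [0.0086 0.0053 0.0083] x 1
```

servo_tool(
  motion=[
    [80,0,0,0,0,0,0],
    [80,0,0,0,0,0,0],
    [80,-1,0,4,0,0,0],
    [80,0,0,5,0,0,0],
    [80,0,0,2,0,0,0],
    [40,0,0,0,0,0,0],
    [40,0,0,0,0,0,0],
    [40,0,0,0,0,0,0],
    [40,0,0,0,0,0,0],
    [40,0,0,0,0,0,0],
  ],
)

```text
time: 10.3
tool_pos: [448.4, -258.8, 43.1]
tcp_rot: [179.4, 0.4, 88.7]
ft_force: [-0.8, -0.8, -0.2]
finger_gap: 50.7
```

servo_tool(
  motion=[
    [40,0,0,-10,0,0,0],
    [40,0,0,-25,0,0,0],
    [40,0,0,-30,0,0,0],
    [40,0,0,-30,0,0,0],
    [40,0,0,-30,0,0,0],
    [40,0,0,-25,0,0,0],
    [40,0,0,-20,0,0,0],
    [40,0,0,0,0,0,0],
  ],
)

```text
time: 11.1
tool_pos: [443.4, -254.8, 218.3]
tcp_rot: [179.9, 0.0, 88.7]
ft_force: [0.6, -0.5, -3.5]
finger_gap: 50.6
```

```bash
python3 - <<'E'
from h import *
c=lambda x,y,z:U("top",280+(x+.5)/3.6-.5,130+(y+.5)/3.6-.5,z)
print(c(122,152,45),c(330,160,45),c(108,320,45),c(326,330,45), "rim",c(107,127,120),c(380,135,120),c(97,345,120))
delta([503.5,53,210],[180,0,88.2],11)
E
```

```text
[582.8 104.6  45. ] [578.4 -76.9  45. ] [436.1 114.4  45. ] [430.4 -74.5  45. ] rim [594.6 116.4 120. ] [ 591.1 -109.5  120. ] [414.2 121.7 120. ]
t 11.1 pos [ 443.4 -254.8  218.3] rpy [179.9   0.   88.7] gap 50.6 F [ 0.6 -0.5 -3.5]
d [28.1  4.8  0.7] w [0.0002 0.0001 0.0007] x 11
```

servo_tool(
  motion=[
    [40,20,4,0,0,0,0.001],
    [40,30,5,0,0,0,0.001],
    [40,30,5,0,0,0,0.001],
    [40,30,5,0,0,0,0.001],
    [40,30,5,0,0,0,0.001],
    [40,30,5,0,0,0,0.001],
    [40,30,5,0,0,0,0.001],
    [40,30,5,0,0,0,0.001],
    [40,25,5,0,0,0,0],
    [40,0,0,0,0,0,0],
  ],
)

```text
time: 12.1
tool_pos: [489.1, 9.7, 204.6]
tcp_rot: [-179.2, -0.2, 88.0]
ft_force: [-1.2, -0.7, -3.2]
finger_gap: 50.7
```

```bash
python3 - <<'E'
from h import *
delta([503.5,53,160],[180,0,88.2],2)
E
```

```text
t 12.1 pos [489.1   9.7 204.6] rpy [-179.2   -0.2   88. ] gap 50.7 F [-1.2 -0.7 -3.2]
d [21.8  6.7 22.3] w [-0.0069 -0.0018 -0.002 ] x 2
```

servo_tool(
  motion=[
    [40,22,7,0,-0.005,0,0],
    [40,22,7,0,-0.005,0,0],
    [40,3,2,5,0,0,0],
    [40,0,0,20,0,0,0],
    [40,0,0,20,0,0,0],
    [40,0,0,0,0,0,0],
  ],
)

```text
time: 12.7
tool_pos: [502.5, 55.7, 150.8]
tcp_rot: [-179.2, -0.1, 88.1]
ft_force: [-1.5, -0.6, -4.6]
finger_gap: 50.6
```

```bash
python3 - <<'E'
from h import *
delta([503.5,53,77],[180,0,88.2],4)
E
```

```text
t 12.7 pos [502.5  55.7 150.8] rpy [-1.792e+02 -1.000e-01  8.810e+01] gap 50.6 F [-1.5 -0.6 -4.6]
d [-0.7  0.5 18.4] w [-0.0034 -0.0003 -0.0005] x 4
```

servo_tool(
  motion=[
    [40,-1,0.5,18,-0.004,0,0],
    [40,-1,0.5,18,-0.004,0,0],
    [40,-1,0.5,18,-0.004,0,0],
    [40,0,0,10,-0.002,0,0],
    [40,0,0,6,0,0,0],
    [40,0,0,2,0,0,0],
    [40,0,0,0,0,0,0],
  ],
)

```text
time: 13.4
tool_pos: [503.2, 48.5, 78.0]
tcp_rot: [-180.0, 0.0, 87.9]
ft_force: [0.1, -0.0, -2.6]
finger_gap: 50.7
```

servo_tool(
  motion=[
    [40,0,0,2,0,0,0],
    [40,0,0,0,0,0,0],
  ],
)

```text
time: 13.6
tool_pos: [504.3, 48.5, 77.4]
tcp_rot: [179.9, 0.0, 87.9]
ft_force: [0.0, -0.1, -3.2]
finger_gap: 50.8
```

servo_tool(
  motion=[
    [40,0,0,2.5,0,0,0],
    [40,0,0,2.5,0,0,0],
    [40,0,0,0,0,0,0],
  ],
)

```text
time: 13.9
tool_pos: [505.7, 48.9, 77.1]
tcp_rot: [179.7, 0.0, 88.0]
ft_force: [0.8, -0.9, -4.1]
finger_gap: 50.9
```

servo_tool(
  motion=[
    [40,0,-2,6,0,0,0],
    [40,0,0,4,0,0,0],
  ],
)

```text
time: 14.1
tool_pos: [506.3, 49.2, 75.9]
tcp_rot: [179.5, 0.0, 88.0]
ft_force: [-31.7, -1.8, 44.3]
finger_gap: 50.5
```

```bash
python3 - <<'E'
from h import *
im=snapshot("side"); cv2.imwrite("pics/s3.png",cv2.resize(im[90:290,200:480],None,fx=2.8,fy=2.8,interpolation=cv2.INTER_CUBIC))
delta([503.5,53,77],[180,0,88.2],1)
E
```

```text
t 14.15 pos [506.3  49.2  75.9] rpy [179.5   0.   88. ] gap 50.7 F [-24.4  -0.3  41. ]
d [ 3.7 -2.9 -1.1] w [ 0.0086  0.0006 -0.0037] x 1
```

View pics/s3.png

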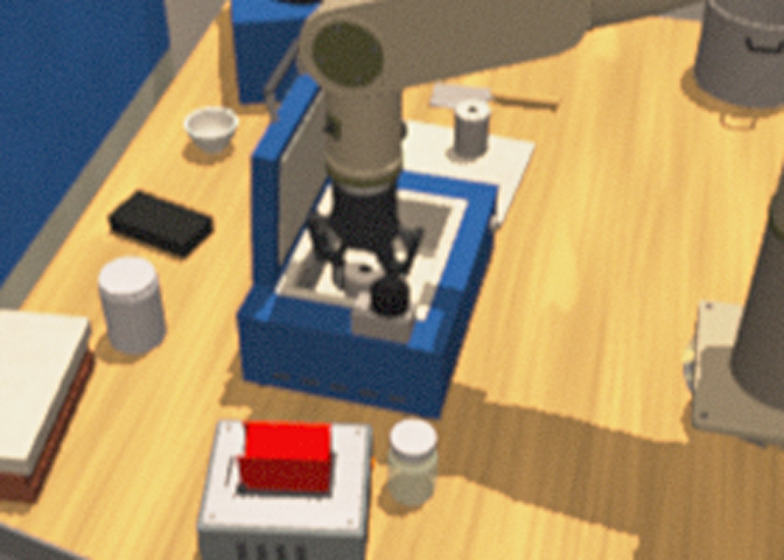

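Flask1 is on the chamber floor, with the contact force rising at TCP z 76. I'll relax, release and retreat.

servo_tool(
  motion=[
    [40,0,-1,-1,0,0,0],
    [40,0,0,0,0,0,0],
    [66,0,0,0,0,0,0],
    [66,0,0,0,0,0,0],
    [66,0,0,0,0,0,0],
    [66,0,0,-20,0,0,0],
    [66,0,0,-25,0,0,0],
    [70,0,0,-30,0,0,0],
    [85,0,0,-30,0,0,0],
    [85,0,0,-10,0,0,0],
  ],
)

```text
time: 15.15
tool_pos: [503.3, 49.4, 192.9]
tcp_rot: [179.7, 0.0, 88.0]
ft_force: [-0.3, 0.2, -0.4]
finger_gap: 85.2
```

```bash
python3 - <<'E'
from h import *
delta([447.4,-369.5,170],[180,0,88.2],14)
E
```

```text
t 15.15 pos [503.3  49.4 192.9] rpy [179.7   0.   88. ] gap 85.2 F [-0.3  0.2 -0.4]
d [-30.   -3.    1.6] w [ 0.0004  0.     -0.0002] x 14
```

servo_tool(
  motion=[
    [85,-34,-3.5,0,0,0,0],
    [85,-34,-3.5,0,0,0,0],
    [85,-34,-3.5,0,0,0,0],
    [85,-34,-3.5,0,0,0,0],
    [85,-34,-3.5,0,0,0,0],
    [85,-34,-3.5,0,0,0,0],
    [85,-34,-3.5,0,0,0,0],
    [85,-34,-3.5,0,0,0,0],
    [85,-34,-3.5,0,0,0,0],
    [85,0,0,0,0,0,0],
  ],
)

```text
time: 16.15
tool_pos: [460.0, -265.4, 187.0]
tcp_rot: [179.7, -0.1, 88.2]
ft_force: [0.5, 1.2, 0.8]
finger_gap: 84.9
```

```bash
python3 - <<'E'
from h import *
delta([447.4,-369.5,120],[180,0,88.2],4)
im=snapshot("side"); cv2.imwrite("pics/s4.png",cv2.resize(im[90:240,250:480],None,fx=3.4,fy=3.4,interpolation=cv2.INTER_CUBIC))
for x in (447.4,-369.5,80),(447.4,-369.5,12): print(P("side",x))
E
```

```text
t 16.15 pos [ 460.  -265.4  187. ] rpy [ 1.797e+02 -1.000e-01  8.820e+01] gap 84.9 F [0.5 1.2 0.8]
d [-26.2  -2.5  16.7] w [ 0.0015 -0.0005  0.0002] x 4
(np.float64(368.36151083627493), np.float64(128.63010562153477))
(np.float64(367.5532526091299), np.float64(142.61707785123548))
```

View pics/s4.png

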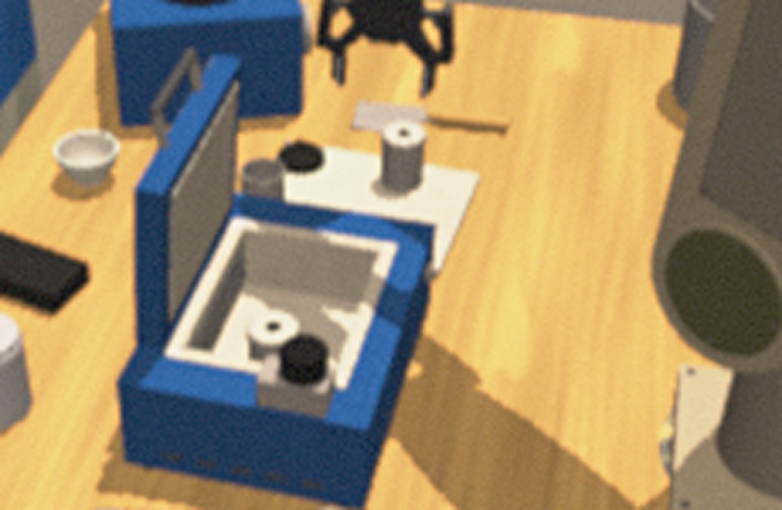

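Flask1 stands in the chamber. Flask2's top at (369,129) matches the prediction.

servo_tool(
  motion=[
    [85,-28,-3.5,8,0,0,0],
    [85,-28,-3.5,14,0,0,0],
    [85,-28,-3,14,0,0,0],
    [85,-22,-3,14,0,0,0],
    [85,0,0,5,0,0,0],
    [85,0,0,0,0,0,0],
  ],
)

```text
time: 16.8
tool_pos: [445.9, -365.4, 125.8]
tcp_rot: [179.7, -0.5, 88.5]
ft_force: [0.2, -0.6, -0.1]
finger_gap: 84.9
```

```bash
python3 - <<'E'
from h import *
delta([447.4,-369.5,43],[180,0,88.2],5)
E
```

```text
t 16.8 pos [ 445.9 -365.4  125.8] rpy [179.7  -0.5  88.5] gap 84.9 F [ 0.2 -0.6 -0.1]
d [-0.9  0.2 16.6] w [ 0.001  -0.0017  0.0011] x 5
```

servo_tool(
  motion=[
    [85,-1,0,17,0.001,-0.002,0.001],
    [85,-1,0,17,0.001,-0.002,0.001],
    [85,-1,0,17,0.001,-0.002,0.001],
    [85,-1,0,17,0.001,-0.002,0.001],
    [85,-1,0,17,0.001,-0.002,0.001],
    [85,0,0,4,0,0,0],
    [85,0,0,0,0,0,0],
  ],
)

```text
time: 17.5
tool_pos: [452.1, -361.3, 38.0]
tcp_rot: [179.8, 0.1, 88.7]
ft_force: [-0.1, -0.6, -0.3]
finger_gap: 84.4
```

servo_tool(
  motion=[
    [85,-6,-5,-2,0,0,0],
    [85,-4,0,-2,0,0,0],
    [85,0,0,0,0,0,0],
  ],
)

```text
time: 17.8
tool_pos: [448.2, -372.0, 45.5]
tcp_rot: [179.6, 0.2, 88.8]
ft_force: [-0.1, -0.1, 0.6]
finger_gap: 85.1
```

servo_tool(
  motion=[
    [40,1.5,0,0,0,0,0],
    [40,0,0,0,0,0,0],
    [40,0,0,0,0,0,0],
    [40,0,0,0,0,0,0],
    [40,0,0,0,0,0,0],
    [40,0,0,0,0,0,0],
  ],
)

```text
time: 18.4
tool_pos: [449.1, -371.9, 47.7]
tcp_rot: [179.4, 0.4, 88.7]
ft_force: [0.6, -0.1, 1.9]
finger_gap: 50.7
```

servo_tool(
  motion=[
    [40,0,0,-10,0,0,0],
    [40,0,0,-25,0,0,0],
    [40,0,0,-30,0,0,0],
    [40,0,0,-30,0,0,0],
    [40,0,0,-30,0,0,0],
    [40,0,0,-25,0,0,0],
    [40,0,0,-15,0,0,0],
    [40,0,0,0,0,0,0],
  ],
)

```text
time: 19.2
tool_pos: [444.2, -367.2, 216.8]
tcp_rot: [180.0, -0.1, 88.7]
ft_force: [-0.2, -0.3, -3.5]
finger_gap: 50.3
```

```bash
python3 - <<'E'
from h import *
delta([500.5,-37,210],[180,0,88.2],9)
E
```

```text
t 19.2 pos [ 444.2 -367.2  216.8] rpy [ 1.80e+02 -1.00e-01  8.87e+01] gap 50.3 F [-0.2 -0.3 -3.5]
d [36.8  5.4  0.8] w [ 0.0001 -0.0002  0.001 ] x 9
```

servo_tool(
  motion=[
    [40,20,4,0,0,0,0.001],
    [40,35,5,0,0,0,0.001],
    [40,40,6,0,0,0,0.001],
    [40,40,6,0,0,0,0.001],
    [40,40,6,0,0,0,0.001],
    [40,40,6,0,0,0,0.001],
    [40,40,6,0,0,0,0.001],
    [40,40,6,0,0,0,0.001],
    [40,25,5,0,0,0,0],
    [40,0,0,0,0,0,0],
  ],
)

```text
time: 20.2
tool_pos: [497.4, -35.2, 205.4]
tcp_rot: [-179.1, -0.5, 88.0]
ft_force: [0.1, -1.4, -4.0]
finger_gap: 50.6
```

```bash
python3 - <<'E'
from h import *
delta([500.5,-37,160],[180,0,88.2],2)
E
```

```text
t 20.2 pos [497.4 -35.2 205.4] rpy [-179.1   -0.5   88. ] gap 50.6 F [ 0.1 -1.4 -4. ]
d [-1.   1.9 22.7] w [-0.0075 -0.0041 -0.0016] x 2
```

servo_tool(
  motion=[
    [40,-1,2,15,-0.004,-0.002,0],
    [40,-1,2,18,-0.004,-0.002,0],
    [40,-1,1,18,-0.004,-0.002,0],
    [40,-1,0,18,-0.002,-0.001,0],
    [40,0,0,18,0,0,0],
    [40,0,0,14,0,0,0],
    [40,0,0,10,0,0,0],
    [40,0,0,0,0,0,0],
  ],
)

```text
time: 21.0
tool_pos: [495.7, -40.3, 83.1]
tcp_rot: [-179.3, -0.0, 88.1]
ft_force: [-0.7, -0.5, -2.5]
finger_gap: 50.8
```

```bash
python3 - <<'E'
from h import *
delta([500.5,-37,80],[180,0,88.2],1)
E
```

```text
t 21.0 pos [495.7 -40.3  83.1] rpy [-179.3   -0.    88.1] gap 50.8 F [-0.7 -0.5 -2.5]
d [3.4 4.7 3. ] w [-0.0114 -0.0006 -0.0014] x 1
```

servo_tool(
  motion=[
    [40,2,3,1.5,-0.008,0,0],
    [40,0,0,2,-0.003,0,0],
    [40,0,0,2,0,0,0],
    [40,0,0,0,0,0,0],
  ],
)

```text
time: 21.4
tool_pos: [500.4, -38.2, 81.9]
tcp_rot: [179.9, -0.0, 88.1]
ft_force: [-0.4, 0.1, -4.0]
finger_gap: 50.6
```

servo_tool(
  motion=[
    [40,0,0,4,0,0,0],
    [40,0,0,2,0,0,0],
  ],
)

```text
time: 21.6
tool_pos: [502.2, -38.0, 80.6]
tcp_rot: [179.6, -0.0, 88.2]
ft_force: [-11.7, 0.4, 13.5]
finger_gap: 50.6
```

Contact at the expected height. Next I release and rise.

servo_tool(
  motion=[
    [40,0,0,-0.5,0,0,0],
    [66,0,0,0,0,0,0],
    [66,0,0,0,0,0,0],
    [66,0,0,0,0,0,0],
    [66,0,0,-20,0,0,0],
    [66,0,0,-30,0,0,0],
    [66,0,0,-40,0,0,0],
    [40,0,0,-45,0,0,0],
    [30,0,0,-45,0,0,0],
    [30,0,0,-45,0,0,0],
  ],
)

```text
time: 22.6
tool_pos: [497.9, -37.5, 306.7]
tcp_rot: [-179.9, -0.1, 88.2]
ft_force: [0.8, 0.0, 0.1]
finger_gap: 30.0
```

```bash
python3 - <<'E'
from h import *
im=snapshot("side"); cv2.imwrite("pics/s5.png",cv2.resize(im[90:240,250:480],None,fx=3.4,fy=3.4,interpolation=cv2.INTER_CUBIC))
for x in (605,4,349),(606,54,349),(604,-46,349): print(P("side",x),P("top",x))
im=snapshot("top"); cv2.imwrite("pics/t5.png",cv2.resize(im[130:250,270:420],None,fx=5,fy=5,interpolation=cv2.INTER_CUBIC))
delta([560,4,400],[180,0,88.2],1)
E
```

```text
(np.float64(300.7748000487399), np.float64(113.33972792914902)) (np.float64(352.82061993830797), np.float64(149.1008641382244))
(np.float64(295.68457833073063), np.float64(121.89265442955569)) (np.float64(332.6946443169704), np.float64(148.42580198628025))
(np.float64(305.5991944387162), np.float64(105.23346205069943)) (np.float64(372.96950832537067), np.float64(149.77669482637413))
t 22.7 pos [501.3 -38.2 313.3] rpy [179.4  -0.   88.2] gap 29.7 F [-0.1 -0.4  0.6]
d [ 44.   58.2 -86.1] w [ 0.01   -0.0002 -0.0006] x 1
```

View pics/s5.png

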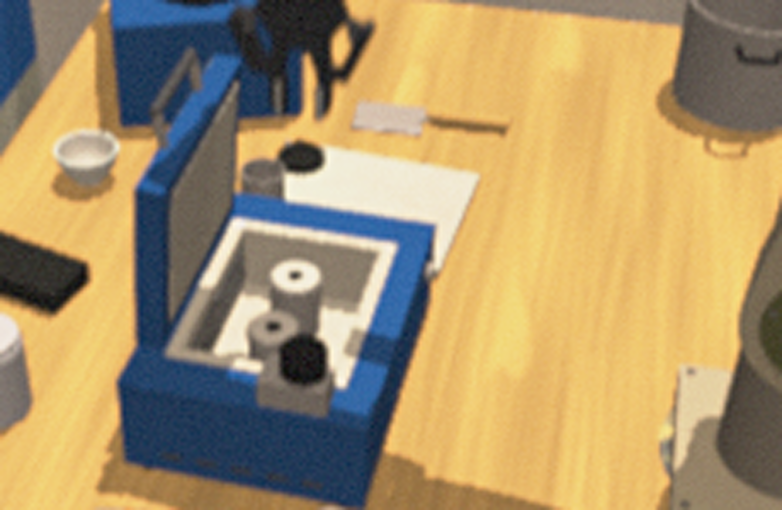

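Both flasks stand in the chamber. The handle bar in view runs (296,120) to (307,106), matching the predicted lid angle of about 1.5. Next I regrip the bar.

servo_tool(
  motion=[
    [30,0,0,-30,0,0,0],
    [30,0,0,-35,0,0,0],
    [30,15,0,-25,0,0,0],
    [30,20,20,-10,0,0,0],
    [30,10,25,0,0,0,0],
    [30,0,25,0,0,0,0],
    [30,0,25,0,0,0,0],
    [30,0,0,0,0,0,0],
  ],
)

```text
time: 23.5
tool_pos: [601.5, 5.2, 418.0]
tcp_rot: [179.1, -0.0, 88.1]
ft_force: [-0.7, -0.2, -0.8]
finger_gap: 30.1
```

```bash
python3 - <<'E'
from h import *
delta([605.5,3,332],[180,0,88.2],1)
E
```

```text
t 23.5 pos [601.5   5.2 418. ] rpy [179.1  -0.   88.1] gap 30.1 F [-0.7 -0.2 -0.8]
d [-2.1  2.7 86.1] w [ 0.0161 -0.0002 -0.0014] x 1
```

servo_tool(
  motion=[
    [30,-2,4,15,0.005,0,0],
    [30,0,2,20,0.005,0,0],
    [30,0,0,20,0,0,0],
    [30,0,0,10,0,0,0],
    [30,0,0,0,0,0,0],
  ],
)

```text
time: 24.0
tool_pos: [606.9, 2.3, 346.0]
tcp_rot: [179.9, -0.0, 88.1]
ft_force: [-0.9, 0.8, -0.3]
finger_gap: 30.0
```

```bash
python3 - <<'E'
from h import *
delta([605.5,3,332],[180,0,88.2],1)
E
```

```text
t 24.0 pos [606.9   2.3 346. ] rpy [179.9  -0.   88.1] gap 30.0 F [-0.9  0.8 -0.3]
d [ 0.7 -1.5 14. ] w [ 0.0024 -0.0002 -0.0018] x 1
```

servo_tool(
  motion=[
    [30,0,-1,10,0,0,0],
    [30,0,0,5,0,0,0],
    [0,0,0,0,0,0,0],
    [0,0,0,0,0,0,0],
    [0,0,0,0,0,0,0],
    [0,0,0,0,0,0,0],
  ],
  force=40,
)

```text
time: 24.6
tool_pos: [605.7, 2.0, 331.6]
tcp_rot: [179.7, -0.0, 88.1]
ft_force: [0.4, -0.4, -3.2]
finger_gap: 9.5
```

servo_tool(
  motion=[
    [0,0,-15,0,0,0,0],
    [0,0,-22,2,0,0,0],
    [0,0,-21.5,4.5,0,0,0],
    [0,0,-21,7,0,0,0],
    [0,0,-20,9,0,0,0],
    [0,0,-19,11,0,0,0],
    [0,0,0,0,0,0,0],
  ],
)

```text
time: 25.3
tool_pos: [492.3, 6.3, 305.4]
tcp_rot: [178.1, -0.0, 88.1]
ft_force: [5.3, 0.1, -16.5]
finger_gap: 9.2
```

```bash
cat >> h.py <<'E'
def lid():
    p=sense()["tool_pos"];r=np.array([598-p[0],p[2]+19-128]);a=np.arctan2(r[1],r[0]);print("r",np.hypot(*r),"lid",a-.109)
    for k in range(1,8):
        q=a-.1*k; print(np.round([-221*(np.cos(q)-np.cos(q+.1)),-221*(np.sin(q)-np.sin(q+.1))],1),end=" ")
    delta([598,5,128])
E
python3 -c "
from h import *
lid()"
```

```text
r 222.99033871159483 lid 0.9680086881573589
[-18.9  11.4] [-17.7  13.3] [-16.3  15. ] [-14.7  16.5] [-13.   17.9] [-11.1  19.1] [-9.1 20.1] t 25.3 pos [492.3   6.3 305.4] rpy [178.1  -0.   88.1] gap 9.2 F [  5.3   0.1 -16.5]
d [  2.2  99.9 180.7] w [0. 0. 0.] x 1
```

servo_tool(
  motion=[
    [0,0,-19,12,0.006,0,0],
    [0,0,-17.5,14,0.006,0,0],
    [0,0,-16,16,0.006,0,0],
    [0,0,-14.5,17,0.006,0,0],
    [0,0,-13,18,0.006,0,0],
    [0,0,-11,19,0,0,0],
    [0,0,0,0,0,0,0],
  ],
)

```text
time: 26.0
tool_pos: [406.2, 9.4, 218.6]
tcp_rot: [179.0, 0.0, 88.1]
ft_force: [4.7, -0.3, -7.8]
finger_gap: 9.3
```

```bash
python3 -c "
from h import *
lid()"
```

```text
r 220.88152389060212 lid 0.4102414289661843
[-10.   19.7] [-8.  20.6] [-5.9 21.3] [-3.7 21.8] [-1.5 22. ] [ 0.7 22.1] [ 2.9 21.9] t 26.0 pos [406.2   9.4 218.6] rpy [179.    0.   88.1] gap 9.3 F [ 4.7 -0.3 -7.8]
d [  1.9 190.2  94. ] w [0. 0. 0.] x 1
```

servo_tool(
  motion=[
    [0,0,-10,20,0.006,0,0],
    [0,0,-8,21,0.006,0,0],
    [0,0,-6,21,0.003,0,0],
    [0,0,-3,18,0,0,0],
    [0,0,0,6,0,0,0],
    [0,0,0,3,0,0,0],
    [0,0,0,0,0,0,0],
  ],
)

```text
time: 26.7
tool_pos: [378.3, 10.4, 134.4]
tcp_rot: [-179.6, -0.0, 88.1]
ft_force: [-2.8, -0.8, -4.8]
finger_gap: 9.5
```

```bash
python3 -c "
from h import *
lid()"
```

```text
r 221.1526565370543 lid 0.00630458598841524
[-1.4 22. ] [ 0.8 22.1] [ 3.  21.9] [ 5.1 21.5] [ 7.3 20.9] [ 9.3 20. ] [11.3 19. ] t 26.7 pos [378.3  10.4 134.4] rpy [-179.6   -0.    88.1] gap 9.5 F [-2.8 -0.8 -4.8]
d [  1.7 219.8   4.9] w [0. 0. 0.] x 1
```

servo_tool(
  motion=[
    [0,0,0,3,0,0,0],
    [0,0,0,3,0,0,0],
  ],
)

```text
time: 26.9
tool_pos: [377.8, 10.5, 130.0]
tcp_rot: [-179.4, -0.0, 88.2]
ft_force: [-17.7, 0.4, 12.8]
finger_gap: 9.3
```

servo_tool(
  motion=[
    [0,0,0,0,0,0,0],
    [30,0,0,0,0,0,0],
    [30,0,0,0,0,0,0],
    [30,0,0,0,0,0,0],
    [30,0,0,-25,0,0,0],
    [30,0,0,-35,0,0,0],
    [30,0,0,-35,0,0,0],
    [50,0,0,-20,0,0,0],
    [70,0,0,0,0,0,0],
  ],
)

```text
time: 27.8
tool_pos: [383.3, 10.1, 254.3]
tcp_rot: [-179.9, 0.0, 88.2]
ft_force: [-0.1, -0.6, 0.0]
finger_gap: 58.2
```

```bash
python3 - <<'E'
from h import *
delta([488.5,325.5,180],[180,0,190.5],1)
cv2.imwrite("pics/s6.png",cv2.resize(snapshot("side")[90:300,220:450],None,fx=3,fy=3,interpolation=cv2.INTER_CUBIC))
E
```

```text
t 27.8 pos [383.3  10.1 254.3] rpy [-179.9    0.    88.2] gap 58.2 F [-0.1 -0.6  0. ]
d [318.6  95.2  74.1] w [-1.7000e-03 -2.0000e-03 -1.7863e+00] x 1
```

View pics/s6.png

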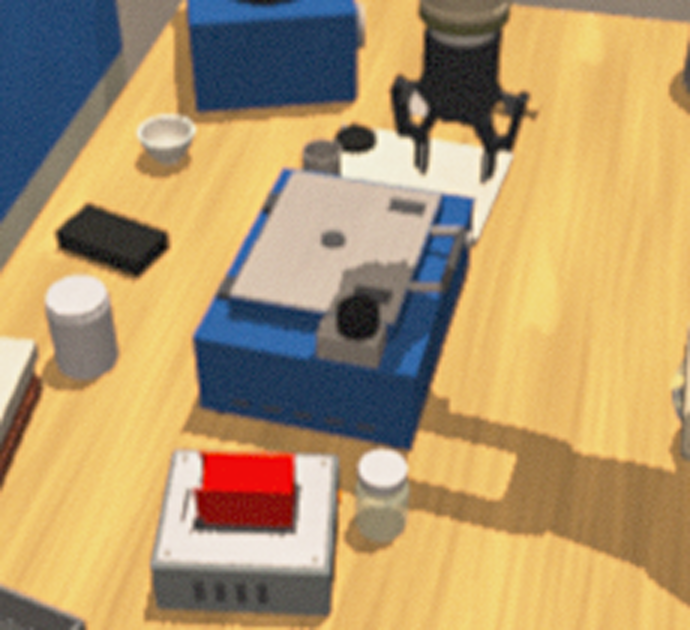

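servo_tool(
  motion=[
    [70,0,0,0,0,0,0.136],
    [70,0,0,0,0,0,0.136],
    [70,0,0,0,0,0,0.136],
    [70,0,0,0,0,0,0.136],
    [70,0,0,0,0,0,0.136],
    [70,0,0,0,0,0,0.136],
    [70,0,0,0,0,0,0.136],
    [70,0,0,0,0,0,0.136],
    [70,0,0,0,0,0,0.136],
    [70,0,0,0,0,0,0.136],
  ],
)

```text
time: 28.85
tool_pos: [379.0, 10.7, 238.5]
tcp_rot: [-179.7, 1.0, 7.2]
ft_force: [0.2, 0.6, 0.2]
finger_gap: 70.0
```

```bash
python3 - <<'E'
from h import *
c=lambda x,y,z:U("side",220+(x+.5)/3-.5,90+(y+.5)/3-.5,z)
g=np.array([c(203,455,123),c(293,457,123),c(296,490,123),c(197,487,123)]);print(g.tolist(),g.mean(0))
delta([488.5,326,200],[180,0,10.5],10)
E
```

```text
[[563.0, 325.0, 123.0], [478.6, 307.8, 123.0], [465.3, 347.0, 123.0], [556.1, 364.6, 123.0]] [515.75 336.1  123.  ]
t 28.85 pos [379.   10.7 238.5] rpy [-179.7    1.     7.2] gap 70.0 F [0.2 0.6 0.2]
d [ 14.9 -29.9   3.7] w [-0.0005  0.0018 -0.0057] x 10
```

servo_tool(
  motion=[
    [70,10,-25,-2,0,0.002,-0.006],
    [70,15,-35,-2,0,0.002,-0.006],
    [70,15,-35,-2,0,0.002,-0.006],
    [70,15,-35,0,0,0.002,-0.006],
    [70,15,-35,0,0,0.002,-0.006],
    [70,15,-35,0,0,0.002,-0.006],
    [70,15,-35,0,0,0.002,-0.006],
    [70,15,-30,0,0,0.002,-0.006],
    [70,15,-20,0,0,0,-0.006],
    [70,0,0,0,0,0,0],
  ],
)

```text
time: 29.85
tool_pos: [464.6, 321.7, 225.3]
tcp_rot: [-179.9, 1.0, 9.9]
ft_force: [-0.7, -1.2, 0.2]
finger_gap: 69.8
```

```bash
python3 - <<'E'
from h import *
delta([488.5,327,150],[180,0,10.5],4)
E
```

```text
t 29.85 pos [464.6 321.7 225.3] rpy [-179.9    1.     9.9] gap 69.8 F [-0.7 -1.2  0.2]
d [ 6.4 -0.3 18.7] w [-0.0004  0.0045 -0.0028] x 4
```

servo_tool(
  motion=[
    [75,8,0,15,0,0.004,-0.003],
    [75,8,-1,18,0,0.004,-0.003],
    [75,7,0,18,0,0.004,-0.002],
    [75,0,0,12,0,0.002,0],
    [75,0,0,0,0,0,0],
  ],
)

```text
time: 30.35
tool_pos: [483.5, 324.2, 153.2]
tcp_rot: [179.9, 0.7, 10.4]
ft_force: [-0.7, -0.4, -0.2]
finger_gap: 74.7
```

```bash
python3 - <<'E'
from h import *
delta([488.5,327,88],[180,0,10.5],1)
cv2.imwrite("pics/s7.png",cv2.resize(snapshot("side")[160:300,240:390],None,fx=4,fy=4,interpolation=cv2.INTER_CUBIC))
E
```

```text
t 30.35 pos [483.5 324.2 153.2] rpy [179.9   0.7  10.4] gap 74.7 F [-0.7 -0.4 -0.2]
d [ 6.2 -2.  65.1] w [ 0.0018  0.0116 -0.002 ] x 1
```

View pics/s7.png

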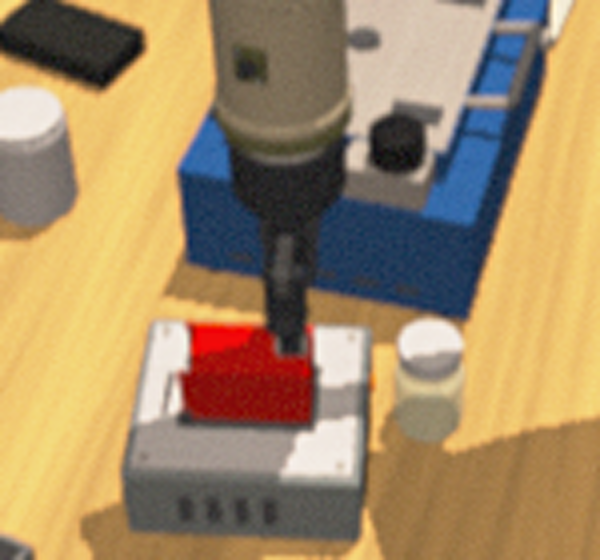

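The gripper straddles the hood near its front. I'll descend and grip the sides.

servo_tool(
  motion=[
    [78,4,-2,12,0,0.006,0],
    [78,2,0,16,0,0.004,0],
    [78,0,0,16,0,0,0],
    [78,0,0,12,0,0,0],
    [78,0,0,5,0,0,0],
    [78,0,0,0,0,0,0],
  ],
)

```text
time: 31.0
tool_pos: [491.8, 328.6, 93.8]
tcp_rot: [-179.9, -0.4, 10.3]
ft_force: [0.3, -0.4, -0.3]
finger_gap: 78.0
```

```bash
python3 - <<'E'
from h import *
delta([488.5,326,89],[180,0,10.5],1)
E
```

```text
t 31.0 pos [491.8 328.6  93.8] rpy [-179.9   -0.4   10.3] gap 78.0 F [ 0.3 -0.4 -0.3]
d [-3.8  2.   4.8] w [-0.0009 -0.0077 -0.0026] x 1
```

servo_tool(
  motion=[
    [78,-3,1,4,0,0,0],
    [30,0,0,1,0,0,0],
    [30,0,0,0,0,0,0],
    [30,0,0,0,0,0,0],
    [30,0,0,0,0,0,0],
    [30,0,0,0,0,0,0],
  ],
  force=25,
)

```text
time: 31.6
tool_pos: [489.5, 328.7, 90.8]
tcp_rot: [-179.8, -0.6, 10.3]
ft_force: [1.5, 1.2, -2.0]
finger_gap: 47.7
```

servo_tool(
  motion=[
    [30,5.5,0,-10,0,0,0],
    [30,7,0,-9.5,0,0,0],
    [30,8,0,-8.5,0,0,0],
    [30,9.5,0,-7,0,0,0],
    [30,0,0,0,0,0,0],
  ],
)

```text
time: 32.1
tool_pos: [517.9, 334.0, 125.3]
tcp_rot: [-179.8, -0.2, 10.4]
ft_force: [2.7, 2.2, -2.6]
finger_gap: 47.4
```

```bash
cat >> h.py <<'E'
def guard():
    p=sense()["tool_pos"];ex=np.array([.983,.182]);x=(p[:2]-[518,332])@ex-42;z=p[2]+19-77
    a=np.arctan2(z,-x);print("r",np.hypot(x,z),"guard",a-.395,"lat",(p[:2]-[518,332])@[-.182,.983])
    for k in range(0,8):
        q=a+.15*k;print(np.round([78*(np.cos(q)-np.cos(q+.15)),78*(np.sin(q+.15)-np.sin(q))],1),end=" ")
    delta([p[0],p[1],p[2]],[180,0,10.5])
E
python3 -c "
from h import *
guard()"
```

```text
r 79.16284899967535 guard 0.6204282379305313 lat 1.96141583575907
[10.4  5.4] [11.1  3.8] [11.5  2.1] [11.7  0.4] [11.6 -1.4] [11.3 -3.1] [10.7 -4.8] [ 9.8 -6.3] t 32.1 pos [517.9 334.  125.3] rpy [-179.8   -0.2   10.4] gap 47.4 F [ 2.7  2.2 -2.6]
d [0. 0. 0.] w [-0.0031 -0.0037 -0.0018] x 1
```

servo_tool(
  motion=[
    [30,10.5,0,-5.5,0,0,0],
    [30,11,0,-4,0,0,0],
    [30,11.5,0,-2,0,0,0],
    [30,11.5,0,-0.5,0,0,0],
    [30,11.5,0,1,0,0,0],
    [30,0,0,0,0,0,0],
  ],
)

```text
time: 32.7
tool_pos: [570.4, 343.6, 137.5]
tcp_rot: [-179.9, 0.4, 10.4]
ft_force: [2.1, 3.7, -7.9]
finger_gap: 47.4
```

```bash
python3 -c "
from h import *
guard()"
```

```text
r 80.3261536296175 guard 1.320616570034709 lat 1.8547891709311983
[11.4 -2.5] [10.9 -4.2] [10.1 -5.8] [ 9.2 -7.3] [ 8.  -8.5] [ 6.6 -9.6] [  5.1 -10.5] [  3.5 -11.2] t 32.7 pos [570.4 343.6 137.5] rpy [-179.9    0.4   10.4] gap 47.4 F [ 2.1  3.7 -7.9]
d [0. 0. 0.] w [-0.0018  0.0069 -0.0009] x 1
```

servo_tool(
  motion=[
    [30,11,0,4,0,0,0],
    [30,11,0,5,0,0,0],
    [30,9,0,5.5,0,0,0],
    [30,0,0,0,0,0,0],
  ],
)

```text
time: 33.1
tool_pos: [602.0, 349.4, 127.0]
tcp_rot: [-179.9, 0.2, 10.5]
ft_force: [0.2, 1.7, -5.9]
finger_gap: 47.7
```

```bash
python3 -c "
from h import *
guard()"
```

```text
r 81.70272908348274 guard 1.7400320773919051 lat 1.7896011029544272
[ 9.4 -7. ] [ 8.2 -8.3] [ 6.9 -9.4] [  5.4 -10.4] [  3.8 -11.1] [  2.1 -11.5] [  0.4 -11.7] [ -1.4 -11.6] t 33.1 pos [602.  349.4 127. ] rpy [-179.9    0.2   10.5] gap 47.7 F [ 0.2  1.7 -5.9]
d [0. 0. 0.] w [-0.0016  0.0038 -0.0008] x 1
```

servo_tool(
  motion=[
    [76,0,0,0,0,0,0],
    [76,0,0,0,0,0,0],
    [76,0,0,0,0,0,0],
    [76,0,0,-20,0,0,0],
    [76,0,0,-30,0,0,0],
    [76,0,0,-35,0,0,0],
    [76,0,0,-20,0,0,0],
    [40,-30,0,0,0,0,0],
    [0,-40,0,0,0,0,0],
    [0,-40,0,0,0,0,0],
  ],
)

```text
time: 34.1
tool_pos: [494.9, 327.4, 236.1]
tcp_rot: [-180.0, -0.1, 10.3]
ft_force: [-0.1, -0.8, 1.5]
finger_gap: 32.9
```

```bash
python3 - <<'E'
from h import *
cv2.imwrite("pics/s8.png",cv2.resize(snapshot("side")[160:310,240:390],None,fx=4,fy=4,interpolation=cv2.INTER_CUBIC))
for x in (505,331,105),(559,341,77): print(((np.array(P("side",x))-[240,160])*4).round())
delta([474,325.5,94],[180,0,10.5],1)
E
```

```text
[266. 362.]
[193. 385.]
t 34.15 pos [488.2 326.3 233.9] rpy [179.9   0.3  10.4] gap 25.4 F [ 0.3  3.2 -1.3]
d [-13.3  -1.9 140. ] w [ 0.0012  0.006  -0.0024] x 1
```

View pics/s8.png

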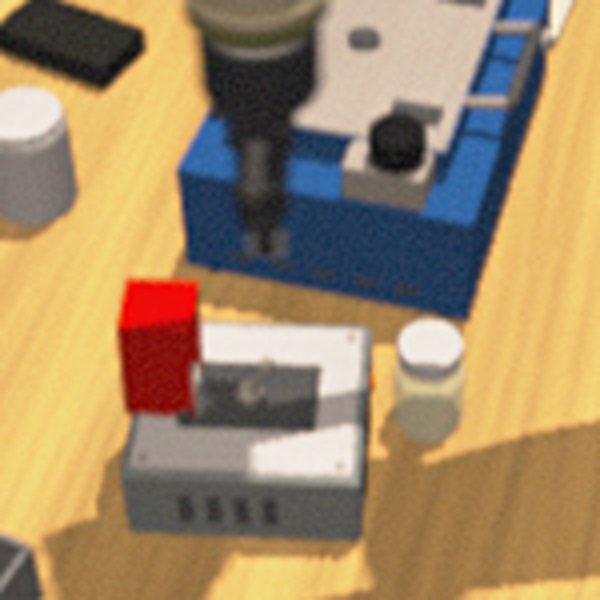

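Cover stands open, and the toggle ball is at crop (265,366), matching the prediction. I'll descend in front of it with the fingers shut.

servo_tool(
  motion=[
    [0,-14,-2,5,0,0.004,0],
    [0,-4,0,25,0,0,0],
    [0,0,0,30,0,0,0],
    [0,0,0,30,0,0,0],
    [0,0,0,20,0,0,0],
    [0,0,0,0,0,0,0],
  ],
)

```text
time: 34.75
tool_pos: [467.0, 324.7, 124.3]
tcp_rot: [-180.0, -0.4, 10.5]
ft_force: [-0.0, -0.5, 0.3]
finger_gap: -0.0
```

```bash
python3 - <<'E'
from h import *
delta([474,325.5,94],[180,0,10.5],1)
E
```

```text
t 34.75 pos [467.  324.7 124.3] rpy [-180.    -0.4   10.5] gap -0.0 F [-0.  -0.5  0.3]
d [ 6.8  0.5 30.3] w [-0.0006 -0.0061 -0.0002] x 1
```

servo_tool(
  motion=[
    [0,2,0,14,0,-0.003,0],
    [0,2,0,14,0,-0.003,0],
    [0,0,0,3,0,0,0],
    [0,6,0,0,0,0,0],
    [0,8,0,0,0,0,0],
    [0,8,0,0,0,0,0],
    [0,0,0,0,0,0,0],
  ],
)

```text
time: 35.45
tool_pos: [498.0, 331.4, 96.1]
tcp_rot: [-179.8, -0.4, 10.5]
ft_force: [-0.7, 1.0, -0.6]
finger_gap: 0.1
```

```bash
python3 - <<'E'
from h import *
delta([515.5,332,95],[180,0,10.5],1)
E
```

```text
t 35.45 pos [498.  331.4  96.1] rpy [-179.8   -0.4   10.5] gap 0.1 F [-0.7  1.  -0.6]
d [17.3  2.6  1.2] w [-0.0027 -0.0064 -0.0003] x 1
```

servo_tool(
  motion=[
    [0,8,1,0,0,0,0],
    [0,8,1,0,0,0,0],
    [0,0,0,0,0,0,0],
  ],
)

```text
time: 35.75
tool_pos: [515.9, 332.8, 96.9]
tcp_rot: [-179.8, -0.4, 10.5]
ft_force: [-0.2, -0.5, 0.4]
finger_gap: -0.0
```

servo_tool(
  motion=[
    [0,5,0,0,0,0,0],
    [0,3,0,0,0,0,0],
  ],
)

```text
time: 35.95
tool_pos: [517.5, 333.2, 95.9]
tcp_rot: [-179.9, 0.5, 10.5]
ft_force: [-21.1, -6.0, 18.9]
finger_gap: -0.1
```

Firm stop reached. I'll back off, raise and look.

servo_tool(
  motion=[
    [0,-8,0,0,0,0,0],
    [0,-15,0,0,0,0,0],
    [0,-20,0,-5,0,0,0],
    [0,0,0,-30,0,0,0],
    [0,0,0,-40,0,0,0],
    [30,0,0,-40,0,0,0],
    [76,10,0,-25,0,0,0],
    [76,0,0,0,0,0,0],
  ],
)

```text
time: 36.75
tool_pos: [482.8, 325.7, 238.9]
tcp_rot: [180.0, 0.7, 10.5]
ft_force: [0.2, 0.4, -0.9]
finger_gap: 42.8
```

```bash
python3 - <<'E'
from h import *
cv2.imwrite("pics/s9.png",cv2.resize(snapshot("side")[160:310,240:390],None,fx=4,fy=4,interpolation=cv2.INTER_CUBIC))
for x in (531,336,105),: print(((np.array(P("side",x))-[240,160])*4).round())
delta([602,349.4,226],[180,0,10.5],4)
E
```

```text
[229. 361.]
t 36.8 pos [481.9 325.5 237.1] rpy [180.    0.8  10.6] gap 50.6 F [-0.7  0.5 -0.5]
d [30.6 -0.4  2.3] w [0.0002 0.0035 0.0002] x 4
```

View pics/s9.png

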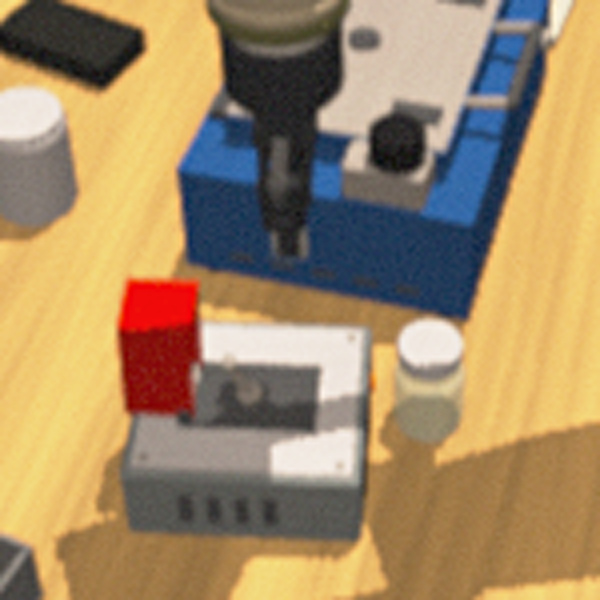

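Toggle now leans to the far side, with its ball at crop (229,361) exactly as predicted. Next I regrip the cover and close it.

servo_tool(
  motion=[
    [76,31,0,0,0,0.003,0],
    [76,31,0,0,0,0.003,0],
    [76,31,0,0,0,0.003,0],
    [76,24,0,0,0,0.003,0],
    [76,0,0,0,0,0,0],
  ],
)

```text
time: 37.3
tool_pos: [596.4, 346.0, 226.1]
tcp_rot: [179.8, 0.7, 10.6]
ft_force: [0.0, -0.6, -0.3]
finger_gap: 75.9
```

```bash
python3 - <<'E'
from h import *
delta([602,349.4,127],[180,0,10.5],5)
E
```

```text
t 37.3 pos [596.4 346.  226.1] rpy [179.8   0.7  10.6] gap 75.9 F [ 0.  -0.6 -0.3]
d [ 1.5 -0.5 19.8] w [0.0008 0.0024 0.0004] x 5
```

servo_tool(
  motion=[
    [76,1,-0.5,15,0,0.002,0],
    [76,1,-0.5,20,0,0.002,0],
    [76,1,-0.5,20,0,0.002,0],
    [76,0,0,18,0,0,0],
    [76,0,0,12,0,0,0],
    [76,0,0,3,0,0,0],
    [76,0,0,0,0,0,0],
  ],
)

```text
time: 38.0
tool_pos: [589.5, 345.4, 122.5]
tcp_rot: [179.6, 1.1, 10.7]
ft_force: [0.7, 0.5, 1.1]
finger_gap: 75.9
```

```bash
python3 - <<'E'
from h import *
delta([602,349.4,127],[180,0,10.5],1)
E
```

```text
t 38.0 pos [589.5 345.4 122.5] rpy [179.6   1.1  10.7] gap 75.9 F [0.7 0.5 1.1]
d [13.  -1.6 -4.7] w [0.0074 0.0189 0.0033] x 1
```

servo_tool(
  motion=[
    [76,10,-1.5,-4,0.007,0.018,0.003],
    [76,4,0,-1,0,0,0],
    [30,0,0,0,0,0,0],
    [30,0,0,0,0,0,0],
    [30,0,0,0,0,0,0],
    [30,0,0,0,0,0,0],
    [30,0,0,0,0,0,0],
  ],
)

```text
time: 38.7
tool_pos: [606.1, 350.3, 131.9]
tcp_rot: [-179.9, -0.3, 10.5]
ft_force: [0.3, -0.8, -1.6]
finger_gap: 47.5
```

```bash
cat >> h.py <<'E'
def guardc():
    p=sense()["tool_pos"];ex=np.array([.983,.182]);x=(p[:2]-[518,332])@ex-42;z=p[2]+19-77
    a=np.arctan2(z,-x);r=np.hypot(x,z);print("r",r,"guard",a-.395)
    for k in range(0,8):
        q=a-.15*k;print(np.round([r*(np.cos(q)-np.cos(q-.15)),-r*(np.sin(q-.15)-np.sin(q))],1),end=" ")
    delta([p[0],p[1],p[2]],[180,0,10.5])
E
python3 -c "
from h import *
guardc()"
```

```text
r 88.06437094764611 guard 1.7517739395236993
[-11.6  -6.3] [-12.4  -4.5] [-12.9  -2.6] [-13.2  -0.7] [-13.1   1.3] [-12.8   3.3] [-12.2   5.1] [-11.3   6.9] t 38.7 pos [606.1 350.3 131.9] rpy [-179.9   -0.3   10.5] gap 47.5 F [ 0.3 -0.8 -1.6]
d [0. 0. 0.] w [-0.0013 -0.006  -0.0005] x 1
```

servo_tool(
  motion=[
    [30,-11.5,0,-6,0,0,0],
    [30,-12.5,0,-4.5,0,0,0],
    [30,-13,0,-2.5,0,0,0],
    [30,-13,0,-0.5,0,0,0],
    [30,-13,0,1.5,0,0,0],
    [30,0,0,0,0,0,0],
  ],
)

```text
time: 39.3
tool_pos: [546.2, 339.2, 143.2]
tcp_rot: [-179.9, -0.9, 10.4]
ft_force: [-2.0, -0.9, -2.4]
finger_gap: 47.4
```

```bash
python3 -c "
from h import *
guardc()"
```

```text
r 86.14585509029321 guard 1.024816644623377
[-12.6   2.9] [-12.    4.7] [-11.2   6.5] [-10.1   8.1] [-8.8  9.5] [-7.2 10.7] [-5.6 11.7] [-3.8 12.4] t 39.3 pos [546.2 339.2 143.2] rpy [-179.9   -0.9   10.4] gap 47.4 F [-2.  -0.9 -2.4]
d [0. 0. 0.] w [-0.0022 -0.0156 -0.001 ] x 1
```

servo_tool(
  motion=[
    [30,-12.5,0,3,0,-0.004,0],
    [30,-12,0,5,0,-0.004,0],
    [30,-11,0,6.5,0,0,0],
    [30,-10,0,8,0,0,0],
    [30,-9,0,9,0,0,0],
    [30,0,0,0,0,0,0],
  ],
)

```text
time: 39.9
tool_pos: [501.3, 331.0, 118.6]
tcp_rot: [-179.8, -1.5, 10.4]
ft_force: [1.1, -0.5, -7.3]
finger_gap: 47.5
```

```bash
python3 -c "
from h import *
guardc()"
```

```text
r 84.28144061944865 guard 0.4077714234494707
[-8.4  9.4] [-6.9 10.6] [-5.2 11.5] [-3.5 12.1] [-1.6 12.5] [ 0.3 12.6] [ 2.2 12.4] [ 4. 12.] t 39.9 pos [501.3 331.  118.6] rpy [-179.8   -1.5   10.4] gap 47.5 F [ 1.1 -0.5 -7.3]
d [0. 0. 0.] w [-0.0043 -0.0269 -0.0019] x 1
```

servo_tool(
  motion=[
    [30,-8.5,0,9.5,0,-0.006,0],
    [30,-7,0,10.5,0,-0.006,0],
    [30,-3,0,8,0,0,0],
    [30,0,0,2,0,0,0],
    [30,0,0,0,0,0,0],
  ],
)

```text
time: 40.4
tool_pos: [488.0, 328.6, 98.1]
tcp_rot: [-179.7, -1.2, 10.4]
ft_force: [3.4, -0.4, -7.1]
finger_gap: 47.6
```

```bash
python3 -c "
from h import *
guardc()"
```

```text
r 82.49337766711672 guard 0.11222504316166682
[-5.2 11.2] [-3.4 11.9] [-1.6 12.3] [ 0.2 12.4] [ 2.1 12.2] [ 3.9 11.7] [ 5.6 11. ] [ 7.2 10.1] t 40.4 pos [488.  328.6  98.1] rpy [-179.7   -1.2   10.4] gap 47.6 F [ 3.4 -0.4 -7.1]
d [0. 0. 0.] w [-0.0045 -0.0218 -0.0021] x 1
```

servo_tool(
  motion=[
    [30,-3,0,6,0,0,0],
    [30,-1,0,5,0,0,0],
    [30,0,0,3,0,0,0],
  ],
)

```text
time: 40.7
tool_pos: [488.2, 328.8, 97.3]
tcp_rot: [-179.7, -1.6, 10.4]
ft_force: [-14.5, -10.0, 19.9]
finger_gap: 47.2
```

Upward contact force shows the cover is down. I'll release, retreat and look.

servo_tool(
  motion=[
    [76,0,0,0,0,0,0],
    [76,0,0,0,0,0,0],
    [76,0,0,0,0,0,0],
    [76,0,0,-20,0,0,0],
    [76,0,0,-30,0,0,0],
    [76,0,0,-40,0,0,0],
    [76,0,0,-40,0,0,0],
    [76,-30,0,0,0,0,0],
    [76,-30,0,0,0,0,0],
    [76,0,0,0,0,0,0],
  ],
)

```text
time: 41.7
tool_pos: [424.2, 317.6, 226.2]
tcp_rot: [-179.6, -1.4, 10.3]
ft_force: [1.1, 0.2, -1.5]
finger_gap: 75.9
```

```bash
python3 - <<'E'
from h import *
cv2.imwrite("pics/s10.png",cv2.resize(snapshot("side")[90:300,220:450],None,fx=3,fy=3,interpolation=cv2.INTER_CUBIC))
a=cv2.imread("pics/side0.png");b=snapshot("side")
m=lambda i:(i[...,2]>150)&(i[...,1]<60)&(i[...,0]<60)
for i in(a,b):
    k=m(i)[230:275,275:330]; ys,xs=np.nonzero(k);print(k.sum(),xs.min(),xs.max(),ys.min(),ys.max(),xs.mean(),ys.mean())
delta([400,250,250])
E
```

```text
377 12 42 11 24 27.46419098143236 17.74005305039788
370 12 42 11 24 27.24054054054054 17.7
t 41.8 pos [426.  317.6 225.8] rpy [-179.7   -1.4   10.3] gap 76.0 F [ 0.3 -0.2 -0.1]
d [-37.1  61.7 -25.4] w [0. 0. 0.] x 1
```

View pics/s10.png

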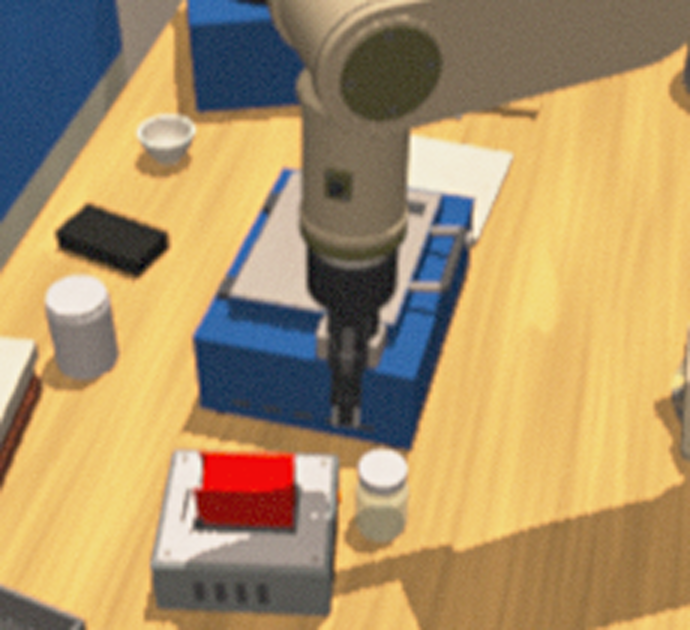

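```bash
python3 -c "
from h import *
print(hand_in())"
```

```text
the job is handed in; nothing more can be done
None
```

The job is handed in at about 42 s of the 210 s limit. It reported no verdict, so success rests on my own checks.

- **Lid and flasks:** The lid was not locked, so I left the catch knob alone. I opened the lid to about 1.5 rad and stood the two filled flasks (the only ones present) in the chamber. I then shut the lid to about 0.01 rad and pressed it down to its stop.
- **Controller:** I lifted the red cover, pushed the toggle to its far stop, and closed the cover again.

**Last checks:**
- **Flasks:** Both stood upright in the last picture before the lid closed. The shut lid hides them after that.
- **Toggle:** In the picture its ball was where the "on" position predicts.
- **Cover:** In the final picture the red area covers the same pixel range as when it was closed at the start. The angle I worked out from the arm's position read about 0.1 rad at the end because the grip had slipped, so I relied on the picture and the upward contact force.
- **Surroundings:** The lid looked shut and the jar was upright. The robot was touching nothing. The empty flask was behind the arm in the last picture, but I never moved it.

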